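# Run a depth gauge along a sealing plate's gasket groove and hold the reading

## Robot

A 6-joint arm with a two-finger parallel gripper is mounted at the origin on a cart in front of the work surface, level with it; the furniture and walls round the work are solid. World frame = base frame: x ahead of the robot, y to its left, z up, the work surface at z = 0. Lengths are in m, angles in degrees, forces in N, time in s.
With the tool pointing down it reaches from about 0.3 to 0.75 m from the base axis. Payload 8.5 kg.
Tool frame: the origin (TCP) lies at the very end of the fingers, on their centre line; the grasp point (between the pads) lies 19 mm behind it; z points along the fingers, y is the line along which they close (so a half turn about z gives the same grasp; the last joint's range is limited). The gripper opens to 85 mm and grips with 20 to 120 N. Pads are 22 mm wide; open, the fingers measure 114 mm over their backs; the gripper's body (76 mm by 85 mm) begins 54 mm behind the grasp point. The pads swing forward as they close: fully open they stand 13 mm farther back than shut.
Start: joints at [-77.768, 21.807, 74.336, -0, 83.858, -12.336], TCP at [0.229, -0.5, 0.231] pointing down, gripper open.
Joint ranges: [-178.18, 178.18], [-50.72, 133.34], [12.68, 142.11], [-81.47, 261.47], [9.98, 163.14], [-165.26, 165.26]. Speed limits (degrees/s): [136.94, 136.94, 180, 180, 180, 180].

## Interface

Orientations are given as a 3x3 rotation matrix whose columns are the frame's x, y, z axes.
In Python, from rig import observe, cams, ticket gives the robot as it stands.
- The arm moves only by the tool move_arm, never from a script. Its arguments are lists of equal length, an entry for each row: "jaw": the finger opening in cm, from 0 to 8.54; "dp": the shift along the tool's x, y, z in cm, a list of three; "turn": the turn, a rotation vector about the tool's x, y, z in rad, a list of three. In form: {"jaw": [jaw, ...], "dp": [[tx, ty, tz], ...], "turn": [[wx, wy, wz], ...]}. A call has 1 to 12 rows; each row shifts and turns the commanded pose from where the row before left it, along the tool's axes as they then stand; what a row does not reach is not made up. A row lasts 1/12 s, in which the tool goes at most 41.7 mm and 7.16 degrees, less where a joint would pass 70% of its speed; a pose out of reach is approached as far as the arm can. A call is refused whole if a number of a shift passes 4.17 or a number of a turn 0.125, either way. A call with a gripper value outside its range is refused whole. The fingers move at their own pace and stop on an object; "force" is the grip in N (left out, the last holds). Time passes only in rows, so rows that do not move let the fingers close. It gives the time, the measured TCP pose, the force, the opening and the grip force at its end, in the units of the state.
- observe(): the state, without advancing time (a new reading comes with each control period).
- cams.get_image(name): name is "side" or "top" or "wrist"; returns (picture, depth): 400x640x3 uint8, red, green, blue; 400x640 float32, m along the optical axis (not along the pixel's ray), 0 where there is no reading.
- cams.calibration(name): a dict with "vertical_fov" (degrees; the focal length in pixels is half the picture's height over the tangent of half this angle, whatever the lens; pixels are square), "cx", "cy" (the principal point, pixels), "view" (4x4, takes a point from world to camera coordinates); the wrist camera has in their place "tool_from_camera" (4x4, takes a point from camera to tool coordinates, whose origin is the TCP and whose axes are the flange's). Camera axes: x right, y up, looking along -z (the intrinsics and any distortion apply to the point x, -y, -z); pixel columns grow to the right and rows downward; lengths in m; the calibration is good to about 2 mm. A picture is of the moment at which its call begins: read the wrist's pose just before it. calibration takes no time and is no camera call.
- ticket.close_job(): hands the job in; it is judged then, once.
Trained networks look in the newest picture that a camera, given by its name, has taken for a name from the list of things; names that differ only in an ending like _2 or _b are one class to them, and where a whole thing is asked for, a point or a joint stands for the part that bears it (a point fixed in the world has none). Each returns a list of dicts, best first, with "p" (0 to 1); they miss things now and then, are a little off and sometimes report something else, mostly with a low value. They report only what shows in the picture. A call takes as long as a camera call.
- cams.spot_in(camera, query): "box" ([centre column, centre row, width, height] as shares, 0 to 1, of the picture: columns of its width, rows of its height, round what is visible of it).
- cams.outline_of(camera, query): "mask" (400x640 bool, what is visible of it) and "box" ([centre column, centre row, width, height] as shares, 0 to 1, of the picture: columns of its width, rows of its height, round what is visible of it).
- cams.mark_of(camera, query): "location" ([column, row] as shares, 0 to 1, of the picture: columns of its width, rows of its height: a listed point, or the origin of a listed thing).
The state is a dict: "time_s": time; "q": joint angles; "qvel": joint speeds; "joint_efforts": joint torques, N m; "position": TCP position; "tool_rot": TCP orientation; "ft_force": force on the tool from outside, world axes, zero at the start; "wrist_torque": the same for the moment, N m; "grip_width": finger opening in m; "gripper_force": force on a finger pad.
Only numpy, scipy, OpenCV 4.12 (cv2) and the standard library are available. Lean on these libraries where they do the work, as an engineer would, in place of code of your own. Each camera call takes 0.05 s, during which the arm holds its last target. There are 200 camera calls.

## Task

Check the gasket groove of the tub sealer's plate: lift the dial depth gauge out of its holder by the grip on top, stand it upright over the groove at the single edge notch, foot flat across the groove and pin down inside, and draw it along to the middle of the pair of notches, slowly (about 2 cm/s) and without lifting it. Press lightly, so that the sprung grip goes part of the way down but not to its stop. Finish still holding it there, gripped, upright, foot flat and lightly pressed, with the other things on the bench left where they are.

Things in the scene. Friction and masses are not known exactly. Their poses are not given: they have to be found in the camera images.
- gauge: dial depth gauge, 0.28 kg. From below: pin 4 mm thick, round-ended; foot 18 x 44 x 8 mm; stem 12 mm thick; dial 53 mm across, 21 mm thick; neck; black grip. Origin: centre of the foot's underside. z up, x along the foot's 18 mm (white dial face to -x), y along its 44 mm: y goes across the groove, x along it. Starts upright in the holder, foot underside 16 mm above the table; lift it straight up 35 mm to clear
- gauge_grip (a point): centre of the gauge's black grip, 119 mm above the foot's underside when not pressed. The grip is a block 16 mm (gauge x) by 28 mm (gauge y) by 50 mm tall; pinch it across the 16 mm from above. The dial's top is 37 mm below this point. Axes as gauge
- gauge_tip (a point): lowest point of the measuring pin; 9 mm below the foot's underside when the pin is free. Axes as gauge
- gauge_handle (a joint): how far the grip is pressed down on the gauge against its spring, in m: 0 = up (also while the gauge hangs from the grip), 0.008 = at its stop. It starts to move at 2 N and needs 0.8 N more per mm (about 5 N at half-way)
- gauge_pin (a joint): how far the pin is pushed up into the gauge, in m: 0 = free; 0.004 when the foot lies flat on the plate with the pin on the groove's floor; 0.009 when the pin stands on the land beside the groove. Spring about 1 N
- gauge_holder: grey plastic holder block 44 x 72 x 30 mm, fixed for the job; origin at the centre of its underside. The foot stands in its pocket (26 x 52 mm)
- sealing_plate: fixed plate, bright lands on a dark base, 230 (x) x 218 (y) x 20 mm on a rubber mat 266 x 244 x 4 mm, top face 24 mm above the table; origin on the table under its centre. A groove 12 mm wide, 5 mm deep runs in a rectangle round the pocket, 82 mm (y) and 88 mm (x) from the centre, lands 21 mm wide beside it. Notches (10 mm wide, 8 deep) only in the +y edge: one near the -x end, a pair near the +x end
- start_mark (a point): point on the groove's centre line opposite the single notch, at the height of the plate's top face (the groove's floor is 5 mm lower). Axes as the plate: x along the groove toward the pair of notches, 120 mm away; y across it, toward the notched edge
- read_mark (a point): point on the groove's centre line opposite the middle of the pair of notches (the 8 mm tooth between them), at the height of the plate's top face. Axes as start_mark
- funnel: bystander: steel funnel standing on its rim, 101 x 122 x 108 mm, origin under its centre
- label_roll: bystander: roll of white labels, 82 mm across, 38 mm high
- tape_roll: bystander: roll of tape, 98 mm across, 25 mm high
- marker: bystander: marker pen 135 mm long lying on the yellow pad
- cap_05: bystander: black bottle cap, 33 mm across, 19 mm high
- bottle_06: bystander: filled bottle, 77 mm across, 222 mm tall, behind the plate

How it is judged (in metres and radians):
On the way, in this order (a step that is already met when the one before it is completed fails the run):
1. at the single notch the gauge's foot sits flat on the plate with its pin in the groove (x of gauge_tip in the frame of start_mark between -0.006 and 0.006 m and value of joint gauge_handle above 0.0005 m and value of joint gauge_pin between 0.0025 and 0.0052 m and contact force between gauge and sealing_plate above 0.5 N and angle between gauge's own z axis and vertical below 0.1 rad and y of gauge_tip in the frame of start_mark between -0.006 and 0.006 m), for 0.2 s.
2. the seated gauge passes 20 mm beyond the single notch, pin in the groove (x of gauge_tip in the frame of start_mark between 0.014 and 0.026 m and value of joint gauge_handle above 0.0005 m and value of joint gauge_pin between 0.0025 and 0.0052 m and contact force between gauge and sealing_plate above 0.5 N and angle between gauge's own z axis and vertical below 0.1 rad and y of gauge_tip in the frame of start_mark between -0.006 and 0.006 m), for 0.04 s.
3. the seated gauge passes 40 mm beyond the single notch, pin in the groove (x of gauge_tip in the frame of start_mark between 0.034 and 0.046 m and value of joint gauge_handle above 0.0005 m and value of joint gauge_pin between 0.0025 and 0.0052 m and contact force between gauge and sealing_plate above 0.5 N and angle between gauge's own z axis and vertical below 0.1 rad and y of gauge_tip in the frame of start_mark between -0.006 and 0.006 m), for 0.04 s.
4. the seated gauge passes 60 mm beyond the single notch, pin in the groove (x of gauge_tip in the frame of start_mark between 0.054 and 0.066 m and value of joint gauge_handle above 0.0005 m and value of joint gauge_pin between 0.0025 and 0.0052 m and contact force between gauge and sealing_plate above 0.5 N and angle between gauge's own z axis and vertical below 0.1 rad and y of gauge_tip in the frame of start_mark between -0.006 and 0.006 m), for 0.04 s.
5. the seated gauge passes 80 mm beyond the single notch, pin in the groove (x of gauge_tip in the frame of start_mark between 0.074 and 0.086 m and value of joint gauge_handle above 0.0005 m and value of joint gauge_pin between 0.0025 and 0.0052 m and contact force between gauge and sealing_plate above 0.5 N and angle between gauge's own z axis and vertical below 0.1 rad and y of gauge_tip in the frame of start_mark between -0.006 and 0.006 m), for 0.04 s.
6. the seated gauge passes 100 mm beyond the single notch, pin in the groove (x of gauge_tip in the frame of start_mark between 0.094 and 0.106 m and value of joint gauge_handle above 0.0005 m and value of joint gauge_pin between 0.0025 and 0.0052 m and contact force between gauge and sealing_plate above 0.5 N and angle between gauge's own z axis and vertical below 0.1 rad and y of gauge_tip in the frame of start_mark between -0.006 and 0.006 m), for 0.04 s.
At the end, for the whole second after the job is handed in: Still gripped and at rest: pin in the groove within 7 mm of the read mark, foot flat (pin in 2.5 to 5.2 mm) and across the groove within 0.2 rad, upright within 0.07 rad, grip pressed 1 to 7.2 of 8 mm, 0.5 to 20 N on the plate. It passed, seated, every 20 mm from the single notch (horizontal distance between gauge_tip and read_mark below 0.007 m and value of joint gauge_pin between 0.0025 and 0.0052 m and value of joint gauge_handle between 0.001 and 0.0072 m and angle between gauge's own z axis and vertical below 0.07 rad and angle between the x axis of gauge and the x axis of sealing_plate, either way round below 0.2 rad and contact force between gauge and sealing_plate between 0.5 and 20 N and contact force between the fingers and gauge above 1 N and linear speed of gauge below 0.01 m/s and contact force between gauge and gauge_holder below 0.1 N); the arm keeps its last pose, push and grip.
It fails at once if the gauge moves over the plate faster than 80 mm/s while touching it (contact force between gauge and sealing_plate above 0.5 N and linear speed of gauge above 0.08 m/s).
It fails at once if the gauge is pressed on the plate with more than 25 N (contact force between gauge and sealing_plate above 25 N).
It fails at once if the gauge's grip is pressed to its stop on the plate (contact force between gauge and sealing_plate above 0.5 N and value of joint gauge_handle above 0.0078 m).
It fails at once if a bystander is moved by more than 30 mm (distance of any of funnel, label_roll, tape_roll, marker, cap_05, bottle_06 from where it was at the start of the episode above 0.03 m).
It also fails if it takes over 54 s, if anything falls off the work surface, if the arm or the gripper's body presses on something with over 40 N, if the wrist force passes 120 N, or if a joint passes its speed limit or range.

## Working session

There is one attempt and no reset: what is moved stays moved. The work goes in short steps, Python scripts to look and compute and a tool call to move; the robot and the scene stay as the last step left them, time stands still between calls to the robot, and variables do not carry over. Pictures are saved under pics/ and viewed, at most 10 in all, crops included, and the job is handed in when it is done.

Besides the shell and the picture viewer there is one more tool, called in YAML: its name, and indented under it one key for each argument. move_arm: Moves the arm, as the interface text tells. Its arguments: {"type":"object","properties":{"jaw":{"type":"array","items":{"type":"number"}},"dp":{"type":"array","items":{"type":"array","items":{"type":"number"}}},"turn":{"type":"array","items":{"type":"array","items":{"type":"number"}}},"force":{"type":"number"}},"required":["jaw","dp","turn"]}

```bash
mkdir -p pics; ls
cat > h.py <<'E'
import numpy as np, cv2
from rig import observe, cams, ticket
def save(n,f):
    im,d=cams.get_image(n); cv2.imwrite(f,im[:,:,::-1]); return im,d
def cal(n):
    c=cams.calibration(n); f=200/np.tan(np.radians(c["vertical_fov"])/2)
    if n=="wrist":
        o=observe(); T=np.eye(4); T[:3,:3]=np.array(o["tool_rot"]); T[:3,3]=o["position"]
        W=T@np.array(c["tool_from_camera"])
    else: W=np.linalg.inv(np.array(c["view"]))
    return c,f,W
def ray(n,u,v,W=None):
    c,f,W0=cal(n); W=W0 if W is None else W
    d=np.array([(u-c["cx"])/f,-(v-c["cy"])/f,-1.]); return W[:3,3],W[:3,:3]@d
def atz(n,u,v,z,W=None):
    o,d=ray(n,u,v,W); return o+d*(z-o[2])/d[2]
def atd(n,u,v,dep,W=None):
    o,d=ray(n,u,v,W); return o+d*dep
E
python3 - <<'E'
from h import *
print(observe())
for n in ["side","top"]:
    save(n,f"pics/{n}0.png"); c=cams.calibration(n); print(n,c)
    im,d=cams.get_image(n)
    for q,z in [("gauge_grip",.135),("gauge",.016),("gauge_holder",0),("sealing_plate",0),("start_mark",.024),("read_mark",.024),("bottle_06",0),("funnel",0)]:
        for m in cams.mark_of(n,q)[:1]:
            u,v=m["location"][0]*640,m["location"][1]*400
            print(n,q,round(m["p"],2),round(u),round(v),atz(n,u,v,z).round(4))
print(cams.calibration("wrist"))
E
```

```text
pics
{'time_s': 0.0, 'q': array([-7.77659033e+01,  2.18420938e+01,  7.43856073e+01,  2.05832011e-03,
        8.38580044e+01, -1.23348922e+01]), 'qvel': array([ 0.03604552, -0.0603128 , -0.06774819,  0.07897572,  0.01273547,
        0.01097092]), 'joint_efforts': array([ 9.23042762e-05, -4.48453653e+01, -2.31281841e+01, -1.58050020e-04,
        4.63713470e-03,  7.53382295e-06]), 'position': array([ 0.22863413, -0.49990294,  0.23069641]), 'tool_rot': array([[ 9.09462946e-01,  4.15784885e-01, -2.82071786e-04],
       [ 4.15784830e-01, -9.09461828e-01,  1.46944192e-03],
       [ 3.54438217e-04, -1.45368415e-03, -9.99998881e-01]]), 'ft_force': array([-0.74251053, -0.31083323,  0.31223081]), 'wrist_torque': array([-0.02469448,  0.05439602,  0.06374866]), 'gripper_force': 0.0, 'grip_width': 0.08539884878293863}
side {'vertical_fov': 42.95847046907935, 'cx': 322.1919624078183, 'cy': 205.99254715709696, 'view': array([[ 0.92921845, -0.36939941, -0.00985599, -0.59530617],
       [ 0.21021728,  0.50648675,  0.83622955, -0.21296652],
       [-0.30391078, -0.77911183,  0.54829097, -1.37440569],
 
[... 985 characters left out ...]
 sealing_plate 0.66 292 222 [0.556  0.0707 0.    ]
top start_mark 0.91 273 248 [0.4615 0.1343 0.024 ]
top read_mark 0.88 264 210 [0.5953 0.1662 0.024 ]
top bottle_06 0.9 343 163 [ 0.7684 -0.1153  0.    ]
top funnel 0.76 216 248 [0.4658 0.3398 0.    ]
{'vertical_fov': 60.95359446934929, 'cx': 319.51067945449415, 'cy': 200.28586630191137, 'tool_from_camera': array([[ 1.14718866e-03,  9.56645898e-01,  2.91251284e-01,
         7.50039667e-02],
       [ 9.99999320e-01, -1.15858185e-03, -1.33339522e-04,
         2.29584592e-05],
       [ 2.09879745e-04,  2.91251239e-01, -9.56646576e-01,
        -1.42302864e-01],
       [ 0.00000000e+00,  0.00000000e+00,  0.00000000e+00,
         1.00000000e+00]])}
```

View pics/side0.png

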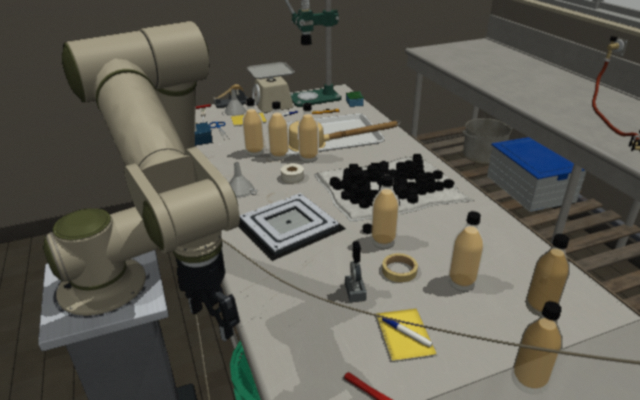

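View pics/top0.png

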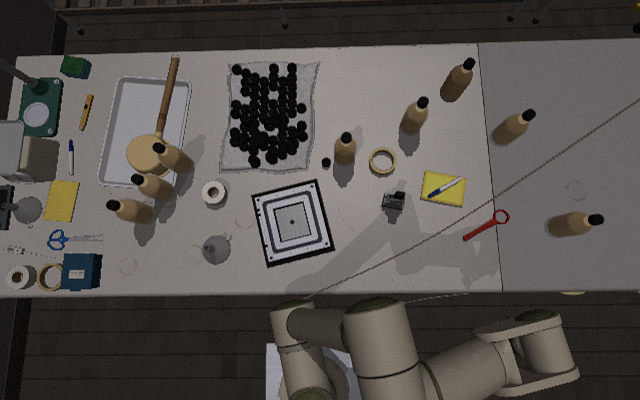

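Side view: gauge at (357,270), plate at (290,222). Top view: holder at (394,200), plate at (292,222) with yaw about 11°. A cable-like line crosses both views, so I'll check its height before moving.

Run:
```python
from h import *
im,d=cams.get_image("top")
g=im.sum(2).astype(int)
for u in (350,420,470,560,600):
    v0=int(298+(u-305)*(100-298)/335); 
    vv=max(range(v0-6,v0+7),key=lambda v:-g[v,u]+ (g[v-3,u]+g[v+3,u])/2)
    print("cable",u,vv,[atd("top",u,v,d[v,u]).round(3)[2] for v in range(vv-3,vv+4)],atd("top",u,vv,d[vv,u]).round(3))
c,f,W=cal("top")
for q in ("gauge","gauge_holder"):
    o=cams.outline_of("top",q)
    if o:
        m=o[0]["mask"]&(d>0); v,u=np.nonzero(m)
        P=np.array([atd("top",a,b,d[b,a],W) for a,b in zip(u,v)]); 
        print(q,o[0]["p"],len(P),P.min(0).round(3),P.max(0).round(3)); t=P[P[:,2]>.14]; print(len(t),t.mean(0) if len(t) else "")
```

```text
cable 350 277 [np.float64(-0.003), np.float64(0.0), np.float64(-0.0), np.float64(0.092), np.float64(-0.001), np.float64(0.002), np.float64(-0.002)] [ 0.363 -0.124  0.092]
cable 420 231 [np.float64(0.001), np.float64(0.0), np.float64(-0.001), np.float64(-0.0), np.float64(0.004), np.float64(0.001), np.float64(-0.001)] [ 0.516 -0.376 -0.   ]
cable 470 202 [np.float64(-0.0), np.float64(-0.001), np.float64(-0.002), np.float64(0.003), np.float64(0.001), np.float64(0.003), np.float64(-0.0)] [ 0.615 -0.557  0.003]
cable 560 153 [np.float64(0.005), np.float64(-0.004), np.float64(0.239), np.float64(0.235), np.float64(0.001), np.float64(-0.002), np.float64(0.003)] [ 0.717 -0.746  0.235]
cable 600 126 [np.float64(0.001), np.float64(0.003), np.float64(0.282), np.float64(0.281), np.float64(-0.002), np.float64(-0.0), np.float64(0.0)] [ 0.78  -0.84   0.281]
gauge 0.58 170 [ 0.605 -0.307  0.021] [ 0.64  -0.256  0.163]
50 [ 0.61822338 -0.28283875  0.15674109]
gauge_holder 0.45 131 [ 0.592 -0.322 -0.003] [ 0.644 -0.248  0.078]
0
```

move_arm:
  jaw: [6,6,6,6,6]
  dp:
    - [0,0,-4]
    - [0,0,-4]
    - [2,0,0]
    - [4,0,0]
    - [4,0,0]
  turn:
    - [0,0,0]
    - [0,0,0]
    - [0,0,0]
    - [0,0,0]
    - [0,0,0]

```text
time_s: 1.57
position: [0.32, -0.4585, 0.3119]
tool_rot: [[0.911, 0.413, 0.0], [0.413, -0.911, -0.001], [-0.0, 0.001, -1.0]]
ft_force: [0.0, -0.1, 0.1]
grip_width: 0.0602
gripper_force: 0.0
```

move_arm:
  jaw: [6,6,6,6,6,6,6,6,6,6,6]
  dp:
    - [4,0,0]
    - [4,0,0]
    - [4,-0.5,0]
    - [4,-0.5,0]
    - [4,-0.5,0]
    - [4,-0.5,0]
    - [4,-0.5,0.5]
    - [4,-0.5,0.5]
    - [2,-0.5,0.5]
    - [0,0,0]
    - [0,0,0]
  turn:
    - [0,0,0]
    - [0,0,0]
    - [0,0,0]
    - [0,0,0]
    - [0,0,0]
    - [0,0,0]
    - [0,0,0]
    - [0,0,0]
    - [0,0,0]
    - [0,0,0]
    - [0,0,0]

```text
time_s: 2.48
position: [0.6148, -0.2846, 0.2955]
tool_rot: [[0.909, 0.417, -0.001], [0.417, -0.909, 0.001], [-0.001, -0.001, -1.0]]
ft_force: [-0.1, -0.2, 0.1]
grip_width: 0.0602
gripper_force: 0.0
```

Run:
```python
from h import *
o=observe();print(o["position"],o["q"].round(1))
c,f,W=cal("wrist")
im,d=save("wrist","pics/w1.png")
for q,z in [("gauge_grip",.135),("gauge_holder",0)]:
    for m in cams.mark_of("wrist",q)[:1]:
        u,v=m["location"][0]*640,m["location"][1]*400
        print(q,round(m["p"],2),round(u),round(v),atz("wrist",u,v,z,W).round(4))
v,u=np.nonzero(d>0)
D=np.stack([(u-c["cx"])/f,-(v-c["cy"])/f,-np.ones(len(u))],1)*d[v,u][:,None]
P=D@W[:3,:3].T+W[:3,3]
near=np.hypot(P[:,0]-.62,P[:,1]+.285)<.09
for lo,hi in [(.152,.166),(.02,.04),(.08,.13)]:
    s=near&(P[:,2]>lo)&(P[:,2]<hi); Q=P[s]
    if s.sum()>20:
        r=cv2.minAreaRect((Q[:,:2]*1000).astype(np.float32)); print(lo,hi,s.sum(),Q[:,2].mean().round(4),r)
```

```text
[ 0.61480309 -0.2846257   0.29548392] [-34.8  34.3  42.6  -0.  103.2  30.5]
gauge_grip 0.69 322 176 [ 0.6214 -0.2841  0.135 ]
0.152 0.166 628 0.1591 ((620.380126953125, -284.970458984375), (28.144397735595703, 16.589502334594727), 77.35498046875)
0.02 0.04 871 0.0286 ((619.8857421875, -285.02197265625), (72.1659164428711, 44.15788650512695), 77.23310089111328)
0.08 0.13 525 0.0956 ((619.7605590820312, -284.532958984375), (49.39762496948242, 19.408300399780273), 77.58466339111328)
```

View pics/w1.png

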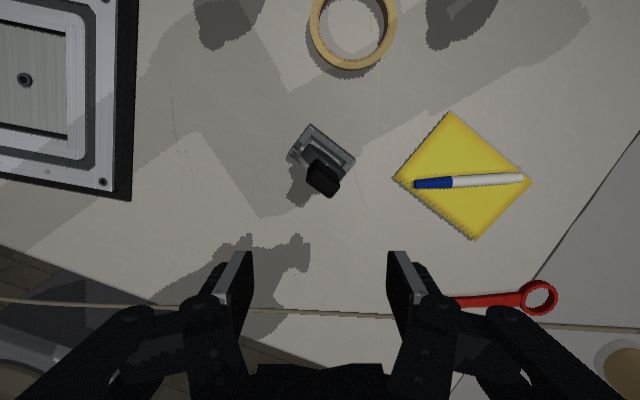

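The wrist view shows the grip at (322,176), and depth puts it at (0.620,-0.285) with its top at 0.160, which matches the given sizes. The grip's 28 mm axis points at 77.3°. Turning the fingers to close across the 16 mm.

move_arm:
  jaw: [5,5,5,5,5,5,5,5,5,5]
  dp:
    - [0,0,0]
    - [0,0,0.5]
    - [0,0,0.8]
    - [0,0,0.8]
    - [0,0,0.8]
    - [0,0,0.8]
    - [0,0,0.8]
    - [0,0,0.5]
    - [-0.2,0.5,0]
    - [0,0,0]
  turn:
    - [0,0,-0.115]
    - [0,0,-0.115]
    - [0,0,-0.115]
    - [0,0,-0.115]
    - [0,0,-0.115]
    - [0,0,-0.115]
    - [0,0,-0.115]
    - [0,0,-0.115]
    - [0,0,0]
    - [0,0,0]

```text
time_s: 3.47
position: [0.6185, -0.2898, 0.2467]
tool_rot: [[0.225, 0.974, 0.0], [0.974, -0.225, -0.0], [-0.0, 0.001, -1.0]]
ft_force: [1.3, -0.1, 0.4]
grip_width: 0.0504
gripper_force: 0.0
```

Run:
```python
from h import *
o=observe();R=np.array(o["tool_rot"]);print(o["position"],np.degrees(np.arctan2(R[1,1],R[0,1])))
c,f,W=cal("wrist")
im,d=save("wrist","pics/w2.png")
v,u=np.nonzero(d>0)
D=np.stack([(u-c["cx"])/f,-(v-c["cy"])/f,-np.ones(len(u))],1)*d[v,u][:,None]
P=D@W[:3,:3].T+W[:3,3]
near=np.hypot(P[:,0]-.62,P[:,1]+.285)<.03
s=near&(P[:,2]>.15)&(P[:,2]<.166); Q=P[s]
r=cv2.minAreaRect((Q[:,:2]*1000).astype(np.float32)); print(s.sum(),Q[:,2].mean(),r)
cen=np.array([*r[0],118])/1000; print("dp tool cm",(R.T@(cen-o["position"])*100).round(2))
```

```text
[ 0.61853823 -0.28979407  0.24671502] -13.00403036141269
901 0.15878669246896585 ((620.4848022460938, -284.5378112792969), (27.734943389892578, 16.658802032470703), 76.42220306396484)
dp tool cm [ 0.56  0.06 12.87]
```

move_arm:
  jaw: [5,5,5,5,5,5,5,5,5,1,1,1]
  dp:
    - [0.55,0.05,1]
    - [0,0,2]
    - [0,0,2]
    - [0,0,2]
    - [0,0,2]
    - [0,0,2]
    - [0,0,1]
    - [0,0,0.8]
    - [0,0,0]
    - [0,0,0]
    - [0,0,0]
    - [0,0,0]
  turn:
    - [0,0,0]
    - [0,0,0]
    - [0,0,0]
    - [0,0,0]
    - [0,0,0]
    - [0,0,0]
    - [0,0,0]
    - [0,0,0]
    - [0,0,0]
    - [0,0,0]
    - [0,0,0]
    - [0,0,0]
  force: 60

```text
time_s: 4.52
position: [0.6208, -0.2835, 0.1196]
tool_rot: [[0.22, 0.975, 0.002], [0.975, -0.22, -0.001], [-0.001, 0.002, -1.0]]
ft_force: [-1.6, 0.7, 1.6]
grip_width: 0.0151
gripper_force: 61.5
```

move_arm:
  jaw: [1,1,1,1,1]
  dp:
    - [0,0,0]
    - [0,0,0]
    - [0,0,0]
    - [0,0,0]
    - [0,0,0]
  turn:
    - [0,0,0]
    - [0,0,0]
    - [0,0,0]
    - [0,0,0]
    - [0,0,0]

```text
time_s: 4.93
position: [0.6206, -0.2834, 0.1187]
tool_rot: [[0.22, 0.975, 0.001], [0.975, -0.22, -0.001], [-0.0, 0.001, -1.0]]
ft_force: [0.4, 0.4, 1.6]
grip_width: 0.0153
gripper_force: 60.9
```

move_arm:
  jaw: [1,1,1,1,1,1,1,1]
  dp:
    - [0,0,-1]
    - [0,0,-1.5]
    - [0,0,-2]
    - [0,0,-2.5]
    - [0,0,-3]
    - [0,0,-3]
    - [0,0,-2]
    - [0,0,-1]
  turn:
    - [0,0,0]
    - [0,0,0]
    - [0,0,0]
    - [0,0,0]
    - [0,0,0]
    - [0,0,0]
    - [0,0,0]
    - [0,0,0]

```text
time_s: 5.6
position: [0.6206, -0.2831, 0.2819]
tool_rot: [[0.22, 0.976, 0.003], [0.976, -0.22, -0.002], [-0.001, 0.003, -1.0]]
ft_force: [0.6, 0.1, -2.9]
grip_width: 0.0155
gripper_force: 60.3
```

move_arm:
  jaw: [1,1,1,1,1,1,1,1,1,1,1,1]
  dp:
    - [1,-0.5,0]
    - [2,-1,0]
    - [4,-2,0]
    - [4,-2,0]
    - [4,-2,0]
    - [4,-2,0]
    - [4,-2,0]
    - [4,-2,0]
    - [4,-2,0]
    - [3,-1.5,0]
    - [1.4,-0.2,0]
    - [0,0,0]
  turn:
    - [0,0,0]
    - [0,0,0]
    - [0,0,0]
    - [0,0,0]
    - [0,0,0]
    - [0,0,0]
    - [0,0,-0.109]
    - [0,0,-0.109]
    - [0,0,-0.109]
    - [0,0,-0.109]
    - [0,0,0]
    - [0,0,0]

```text
time_s: 6.6
position: [0.5049, 0.0725, 0.2789]
tool_rot: [[-0.216, 0.976, -0.001], [0.976, 0.216, 0.001], [0.001, -0.001, -1.0]]
ft_force: [0.7, -0.3, -2.5]
grip_width: 0.0151
gripper_force: 60.2
```

Run:
```python
from h import *
o=observe();R=np.array(o["tool_rot"]);print(o["position"],np.degrees(np.arctan2(R[1,1],R[0,1])),o["ft_force"])
c,f,W=cal("wrist")
im,d=save("wrist","pics/w3.png"); np.savez("w3.npz",d=d,W=W,im=im)
for q in ("start_mark","read_mark","gauge_tip","gauge_grip"):
    for m in cams.mark_of("wrist",q)[:2]:
        u,v=m["location"][0]*640,m["location"][1]*400
        print(q,round(m["p"],2),round(u),round(v),atz("wrist",u,v,.024,W).round(4))
```

```text
[0.5048903  0.0725012  0.27892156] 12.489324115636006 [ 0.67024395 -0.26536282 -2.47774415]
start_mark 0.6 308 103 [0.478  0.1362 0.024 ]
read_mark 0.57 415 103 [0.5947 0.1628 0.024 ]
gauge_grip 0.56 316 284 [ 0.5357 -0.086   0.024 ]
gauge_grip 0.29 483 328 [ 0.7747 -0.1021  0.024 ]
```

View pics/w3.png

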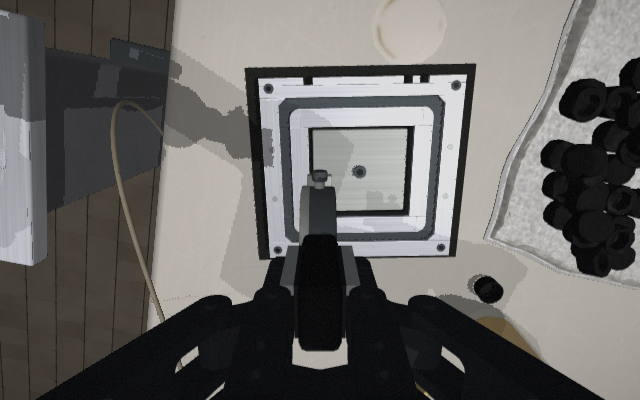

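The wrist view shows the single notch at (308,80), the pair of notches at (409,79) and (424,79), and the groove's dark band at row ~103. The marks measure 119.7 mm apart, against 120 given. One refinement from the pixels.

Run:
```python
from h import *
z=np.load("w3.npz");d,W,im=z["d"],z["W"],z["im"].astype(float).sum(2)
o=observe();R=np.array(o["tool_rot"]);p=o["position"]
pts=[]
for u in range(305,425,4):
    col=im[92:116,u]; t=(col.min()+np.median(im[84:93,u]))/2; k=np.nonzero(col<t)[0]
    pts.append([*atz("wrist",u,92+k[0]-.5,.024,W)[:2],*atz("wrist",u,92+k[-1]+.5,.024,W)[:2]])
P=np.array(pts); C=(P[:,:2]+P[:,2:])/2; print("width mm",np.median(np.hypot(*(P[:,:2]-P[:,2:]).T))*1000)
x,y,x0,y0=cv2.fitLine(C.astype(np.float32),cv2.DIST_HUBER,0,.001,.001).ravel(); 
e=np.array([x,y])*np.sign(x); print("angle",np.degrees(np.arctan2(e[1],e[0])))
for v in (79,80,81):
    row=im[v,290:440]; print(v,[290+int(i) for i in np.nonzero(row<350)[0]])
for u in (308,402,416.5):
  pass
def foot(u,v):
    q=atz("wrist",u,v,.024,W)[:2]; return np.array([x0,y0])+e*((q-[x0,y0])@e)
for n,u in (("start",308),("read",416.5)):
    q=foot(u,80.5); print(n,q.round(4),"tool cm",(R.T@(np.array([*q,p[2]])-p)*100).round(2))
```

```text
width mm 11.874270549745399
angle 13.54273
79 [303, 304, 305, 306, 307, 308, 309, 310, 311, 312, 404, 405, 406, 407, 408, 409, 410, 411, 412, 420, 421, 422, 423, 424, 425, 426, 427, 428]
80 [303, 304, 305, 306, 307, 308, 309, 310, 311, 312, 404, 405, 406, 407, 408, 409, 410, 411, 412, 420, 421, 422, 423, 424, 425, 426, 427, 428]
81 [303, 304, 305, 306, 307, 308, 309, 310, 311, 312, 404, 405, 406, 407, 408, 409, 410, 411, 412, 420, 421, 422, 423, 424, 425, 426, 427, 428]
start [0.4785 0.1369] tool cm [ 7.27 -1.36  0.  ]
read [0.5949 0.1649] tool cm [ 7.56e+00  1.06e+01 -1.00e-02]
```

move_arm:
  jaw: [1,1,1,1,1,1,1,1,1,1]
  dp:
    - [1.5,-0.36,0]
    - [2,-0.5,0]
    - [2,-0.5,0]
    - [1.85,0,0]
    - [0,0,2]
    - [0,0,3]
    - [0,0,3]
    - [0,0,3]
    - [0,0,1.9]
    - [0,0,0]
  turn:
    - [0,0,0]
    - [0,0,0]
    - [0,0,0]
    - [0,0,0]
    - [0,0,-0.018]
    - [0,0,0]
    - [0,0,0]
    - [0,0,0]
    - [0,0,0]
    - [0,0,0]

```text
time_s: 7.68
position: [0.4764, 0.1376, 0.1456]
tool_rot: [[-0.228, 0.974, -0.008], [0.974, 0.228, -0.0], [0.001, -0.008, -1.0]]
ft_force: [-0.3, -0.1, -2.9]
grip_width: 0.0155
gripper_force: 60.1
```

move_arm:
  jaw: [1,1]
  dp:
    - [0,0,0]
    - [0,0,0]
  turn:
    - [0,0,0]
    - [0,0,0]

```text
time_s: 7.85
position: [0.4789, 0.1382, 0.1506]
tool_rot: [[-0.229, 0.973, 0.002], [0.973, 0.229, 0.0], [-0.0, 0.002, -1.0]]
ft_force: [-0.7, 1.1, -2.7]
grip_width: 0.0158
gripper_force: 60.1
```

Run:
```python
from h import *
o=observe();R=np.array(o["tool_rot"]);p=o["position"];print(p,np.degrees(np.arctan2(R[1,1],R[0,1])),R[:,2],o["ft_force"])
print("dp",(R.T@(np.array([.4785,.1369,p[2]])-p)*100).round(2))
im,d=save("wrist","pics/w4.png"); c,f,W=cal("wrist")
for q,z in (("gauge_tip",p[2]-.1117),("start_mark",.024),("gauge",p[2]-.1027)):
    for m in cams.mark_of("wrist",q)[:1]:
        u,v=m["location"][0]*640,m["location"][1]*400; print(q,round(m["p"],2),u,v,atz("wrist",u,v,z,W).round(4))
im,d=cams.get_image("side"); b=cams.spot_in("side","gauge"); print(b[:1])
cv2.imwrite("pics/s4.png",cv2.resize(im[130:290,180:380,::-1],None,fx=4,fy=3.75,interpolation=cv2.INTER_CUBIC))
```

```text
[0.4789432  0.13818272 0.15062709] 13.245330606994662 [ 2.21324662e-03  8.48165806e-05 -9.99997547e-01] [-0.66638152  1.13186169 -2.74687482]
dp [-0.11 -0.07 -0.  ]
start_mark 0.67 316.928 191.2 [0.4779 0.1383 0.024 ]
gauge 0.94 317.824 200.68 [0.4789 0.1377 0.0479]
[{'box': [0.4033, 0.4714, 0.0191, 0.1202], 'p': 0.82}]
```

View pics/w4.png

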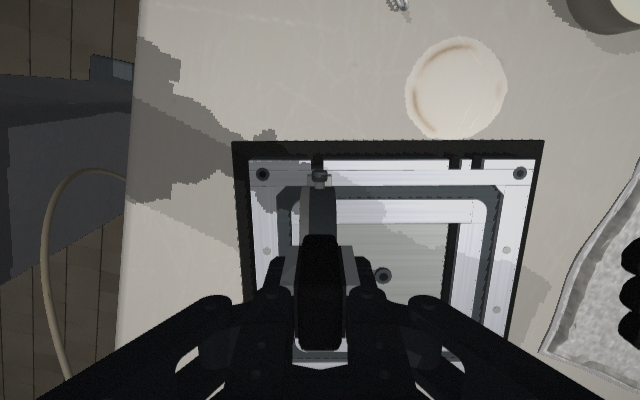

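View pics/s4.png

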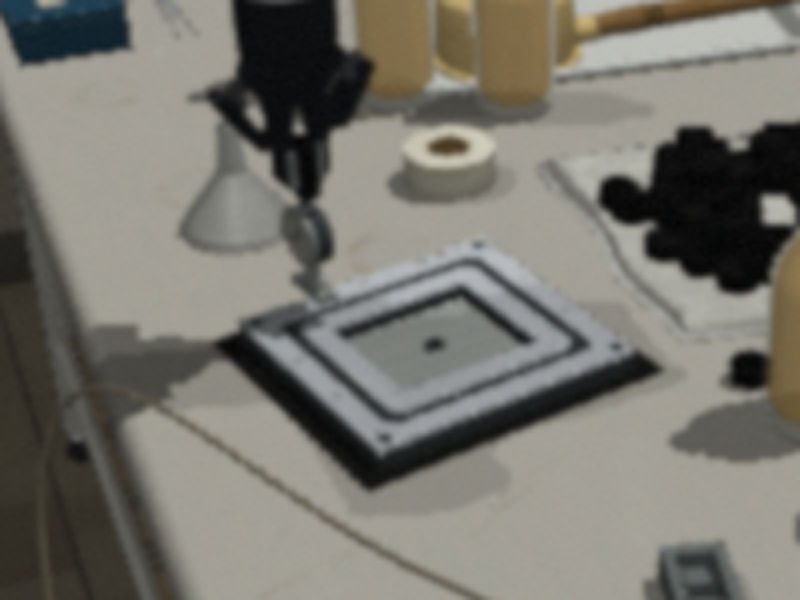

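Gauge is upright, its foot is lined up with the single notch (foot end at (320,178), notch at (317,160)), and the pin is over the groove. Now lowering with force checks.

move_arm:
  jaw: [1,1,1,1,1,1,1]
  dp:
    - [0,-0.05,0.5]
    - [0,0,0.6]
    - [0,0,0.5]
    - [0,0,0.3]
    - [0,0,0]
    - [0,0,0]
    - [0,0,0]
  turn:
    - [0,0,0]
    - [0,0,0]
    - [0,0,0]
    - [0,0,0]
    - [0,0,0]
    - [0,0,0]
    - [0,0,0]

```text
time_s: 8.73
position: [0.4774, 0.1385, 0.1304]
tool_rot: [[-0.23, 0.973, -0.0], [0.973, 0.23, 0.0], [0.0, -0.0, -1.0]]
ft_force: [-0.4, -0.3, -0.9]
grip_width: 0.0152
gripper_force: 60.3
```

move_arm:
  jaw: [1,1,1,1,1,1]
  dp:
    - [0,0,0.15]
    - [0,0,0.15]
    - [0,0,0.1]
    - [0,0,0]
    - [0,0,0]
    - [0,0,0]
  turn:
    - [0,0,0]
    - [0,0,0]
    - [0,0,0]
    - [0,0,0]
    - [0,0,0]
    - [0,0,0]

```text
time_s: 9.23
position: [0.4775, 0.1385, 0.1266]
tool_rot: [[-0.23, 0.973, 0.001], [0.973, 0.23, 0.0], [-0.0, 0.001, -1.0]]
ft_force: [-1.3, 0.2, 3.0]
grip_width: 0.0152
gripper_force: 60.9
```

move_arm:
  jaw: [1,1,1,1,1]
  dp:
    - [0,0,0.1]
    - [0,0,0.1]
    - [0,0,0]
    - [0,0,0]
    - [0,0,0]
  turn:
    - [0,0,0]
    - [0,0,0]
    - [0,0,0]
    - [0,0,0]
    - [0,0,0]

```text
time_s: 9.65
position: [0.4775, 0.1385, 0.1245]
tool_rot: [[-0.23, 0.973, 0.0], [0.973, 0.23, 0.0], [-0.0, 0.0, -1.0]]
ft_force: [0.2, -0.2, 4.1]
grip_width: 0.0149
gripper_force: 61.3
```

Run:
```python
from h import *
o=observe();R=np.array(o["tool_rot"]);p=o["position"];print(p,np.degrees(np.arctan2(R[1,1],R[0,1])),R[:,2],o["ft_force"],o["wrist_torque"])
print("start dp",(R.T@(np.array([.4785,.1369,p[2]])-p)*100).round(2),"read dp",(R.T@(np.array([.5949,.1649,p[2]])-p)*100).round(2))
im,d=save("wrist","pics/w5.png"); c,f,W=cal("wrist")
for q,z in (("gauge_tip",.015),("start_mark",.024),("read_mark",.024),("gauge",.024)):
    for m in cams.mark_of("wrist",q)[:1]:
        u,v=m["location"][0]*640,m["location"][1]*400; print(q,round(m["p"],2),u,v,atz("wrist",u,v,z,W).round(4))
im,d=cams.get_image("side")
cv2.imwrite("pics/s5.png",cv2.resize(im[160:240,215:315,::-1],None,fx=7.5,fy=7.5,interpolation=cv2.INTER_CUBIC))
```

```text
[0.47751555 0.13847469 0.12447319] 13.29030448687534 [ 4.79554591e-04  9.76111968e-05 -9.99999880e-01] [ 0.16822344 -0.2164241   4.11910171] [0.08496996 0.12932656 0.02319114]
start dp [-0.18  0.06  0.  ] read dp [-1.300e-01  1.203e+01  1.000e-02]
gauge_tip 0.4 380.41600000000005 283.68 [0.5453 0.0774 0.015 ]
read_mark 0.69 481.024 202.0 [0.596  0.1658 0.024 ]
gauge 0.62 316.48 202.59999999999997 [0.4765 0.1369 0.024 ]
```

View pics/w5.png

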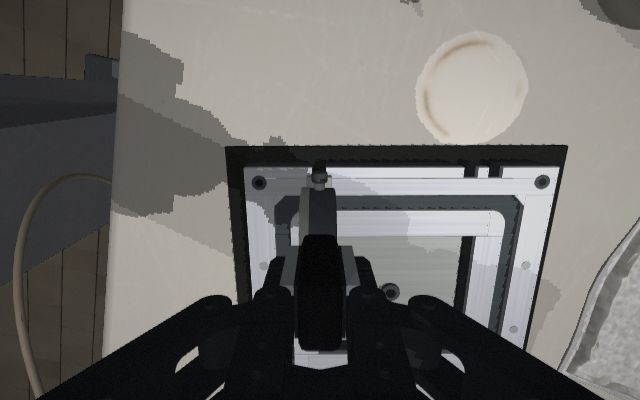

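View pics/s5.png

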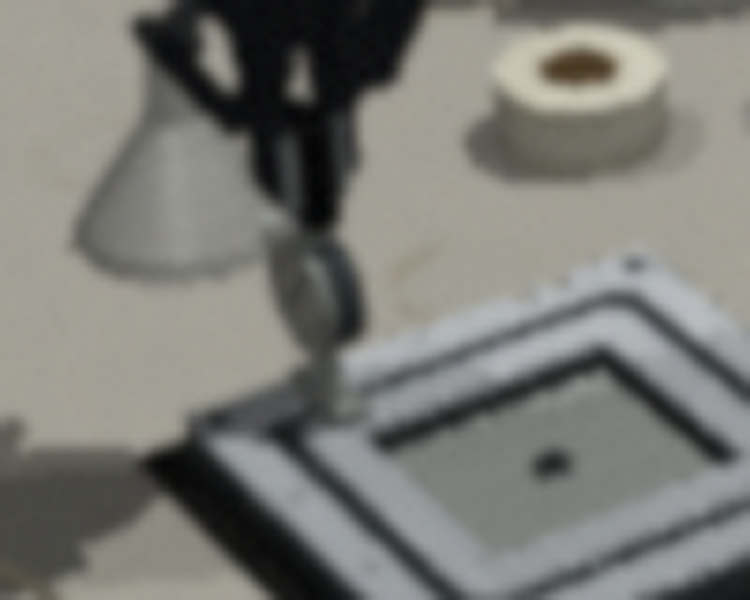

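The wrist view shows the foot end at (320,174) just inside the plate edge at the single notch (row 167), so the pin is centred on the groove. The side view shows the gauge upright and seated. Pressing slightly more, then drawing along tool +y (12.03 cm).

move_arm:
  jaw: [1,1,1,1,1,1,1,1,1,1,1,1]
  dp:
    - [0,0,0.05]
    - [0,0,0.05]
    - [0,0,0]
    - [0,0,0]
    - [-0.01,0.1,0]
    - [-0.01,0.17,0]
    - [0,0.17,0]
    - [0,0.17,0]
    - [0,0.17,0]
    - [0,0.17,0]
    - [0,0.17,0]
    - [0,0.17,0]
  turn:
    - [0,0,0]
    - [0,0,0]
    - [0,0,0]
    - [0,0,0]
    - [0,0,0]
    - [0,0,0]
    - [0,0,0]
    - [0,0,0]
    - [0,0,0]
    - [0,0,0]
    - [0,0,0]
    - [0,0,0]

```text
time_s: 10.95
position: [0.4883, 0.1409, 0.1227]
tool_rot: [[-0.23, 0.973, -0.005], [0.973, 0.23, -0.001], [0.0, -0.005, -1.0]]
ft_force: [-5.4, -1.1, 4.4]
grip_width: 0.0155
gripper_force: 61.2
```

```bash
cat > s.py <<'E'
from h import *
o=observe();R=np.array(o["tool_rot"]);p=o["position"];print(o["time_s"],p,np.degrees(np.arctan2(R[1,1],R[0,1])),R[:,2].round(4),o["ft_force"].round(2),o["wrist_torque"].round(3))
print("read dp",(R.T@(np.array([.5949,.1649,p[2]])-p)*100).round(2))
E
python3 s.py
```

```text
10.95 [0.48831971 0.14093527 0.12274996] 13.301380447897005 [-4.8e-03 -9.0e-04 -1.0e+00] [-5.44 -1.08  4.44] [-0.339  1.296 -0.021]
read dp [-0.12 10.92 -0.05]
```

move_arm:
  jaw: [1,1,1,1,1,1,1,1,1,1,1,1]
  dp:
    - [0,0.17,0]
    - [0,0.17,0]
    - [0,0.17,0]
    - [0,0.17,0]
    - [0,0.17,0]
    - [0,0.17,0]
    - [0,0.17,0]
    - [0,0.17,0]
    - [0,0.17,0]
    - [0,0.17,0]
    - [0,0.17,0]
    - [0,0.17,0]
  turn:
    - [0,0,0]
    - [0,0,0]
    - [0,0,0]
    - [0,0,0]
    - [0,0,0]
    - [0,0,0]
    - [0,0,0]
    - [0,0,0]
    - [0,0,0]
    - [0,0,0]
    - [0,0,0]
    - [0,0,0]

```text
time_s: 11.95
position: [0.5082, 0.1456, 0.1228]
tool_rot: [[-0.23, 0.973, -0.005], [0.973, 0.23, -0.001], [0.0, -0.005, -1.0]]
ft_force: [-4.2, -1.0, 5.8]
grip_width: 0.0153
gripper_force: 61.2
```

```bash
python3 s.py
python3 - <<'E'
from h import *
im,d=save("wrist","pics/w6.png"); c,f,W=cal("wrist")
for q,z in (("start_mark",.024),("read_mark",.024),("gauge",.024)):
    for m in cams.mark_of("wrist",q)[:1]:
        u,v=m["location"][0]*640,m["location"][1]*400; print(q,round(m["p"],2),u,v,atz("wrist",u,v,z,W).round(4))
E
```

```text
11.95 [0.5082089  0.14564245 0.12278603] 13.30418158889232 [-4.7e-03 -9.0e-04 -1.0e+00] [-4.18 -0.97  5.78] [-0.325  1.329 -0.035]
read dp [-0.12  8.88 -0.04]
start_mark 0.87 276.8 202.48 [0.4783 0.1377 0.024 ]
read_mark 0.69 436.672 204.8 [0.5943 0.1636 0.024 ]
gauge 0.96 315.904 202.32000000000002 [0.5066 0.1446 0.024 ]
```

Tracking well on the groove line, about 5–6 N press. Continuing.

move_arm:
  jaw: [1,1,1,1,1,1,1,1,1,1,1,1]
  dp:
    - [0,0.17,0]
    - [0,0.17,0]
    - [0,0.17,0]
    - [0,0.17,0]
    - [0,0.17,0]
    - [0,0.17,0]
    - [0,0.17,0]
    - [0,0.17,0]
    - [0,0.17,0]
    - [0,0.17,0]
    - [0,0.17,0]
    - [0,0.17,0]
  turn:
    - [0,0,0]
    - [0,0,0]
    - [0,0,0]
    - [0,0,0]
    - [0,0,0]
    - [0,0,0]
    - [0,0,0]
    - [0,0,0]
    - [0,0,0]
    - [0,0,0]
    - [0,0,0]
    - [0,0,0]

```text
time_s: 13.15
position: [0.5281, 0.1503, 0.1228]
tool_rot: [[-0.23, 0.973, -0.005], [0.973, 0.23, -0.001], [0.0, -0.005, -1.0]]
ft_force: [-4.4, -1.3, 6.2]
grip_width: 0.0147
gripper_force: 61.2
```

move_arm:
  jaw: [1,1,1,1,1,1,1,1,1,1,1,1]
  dp:
    - [0,0.17,0]
    - [0,0.17,0]
    - [0,0.17,0]
    - [0,0.17,0]
    - [0,0.17,0]
    - [0,0.17,0]
    - [0,0.17,0]
    - [0,0.17,0]
    - [0,0.17,0]
    - [0,0.17,0]
    - [0,0.17,0]
    - [0,0.17,0]
  turn:
    - [0,0,0]
    - [0,0,0]
    - [0,0,0]
    - [0,0,0]
    - [0,0,0]
    - [0,0,0]
    - [0,0,0]
    - [0,0,0]
    - [0,0,0]
    - [0,0,0]
    - [0,0,0]
    - [0,0,0]

```text
time_s: 14.15
position: [0.548, 0.155, 0.1228]
tool_rot: [[-0.23, 0.973, -0.005], [0.973, 0.23, -0.001], [0.0, -0.005, -1.0]]
ft_force: [-5.5, -1.3, 6.0]
grip_width: 0.0153
gripper_force: 61.2
```

```bash
python3 s.py
```

```text
14.15 [0.54799955 0.15497556 0.12277555] 13.302084193020209 [-0.0046 -0.001  -1.    ] [-5.49 -1.29  5.98] [-0.352  1.291 -0.012]
read dp [-0.11  4.79 -0.02]
```

move_arm:
  jaw: [1,1,1,1,1,1,1,1,1,1,1,1]
  dp:
    - [0,0.17,0]
    - [0,0.17,0]
    - [0,0.17,0]
    - [0,0.17,0]
    - [0,0.17,0]
    - [0,0.17,0]
    - [0,0.17,0]
    - [0,0.17,0]
    - [0,0.17,0]
    - [0,0.17,0]
    - [0,0.17,0]
    - [0,0.17,0]
  turn:
    - [0,0,0]
    - [0,0,0]
    - [0,0,0]
    - [0,0,0]
    - [0,0,0]
    - [0,0,0]
    - [0,0,0]
    - [0,0,0]
    - [0,0,0]
    - [0,0,0]
    - [0,0,0]
    - [0,0,0]

```text
time_s: 15.15
position: [0.5679, 0.1597, 0.1228]
tool_rot: [[-0.23, 0.973, -0.005], [0.973, 0.23, -0.001], [0.0, -0.005, -1.0]]
ft_force: [-5.4, -0.9, 5.6]
grip_width: 0.015
gripper_force: 61.2
```

move_arm:
  jaw: [1,1,1,1,1,1,1,1,1,1,1,1]
  dp:
    - [0,0.17,0]
    - [0,0.17,0]
    - [0,0.17,0]
    - [0,0.17,0]
    - [0,0.17,0]
    - [0,0.17,0]
    - [0,0.17,0]
    - [0,0.17,0]
    - [0,0.17,0]
    - [0,0.17,0]
    - [0,0.17,0]
    - [0,0.17,0]
  turn:
    - [0,0,0]
    - [0,0,0]
    - [0,0,0]
    - [0,0,0]
    - [0,0,0]
    - [0,0,0]
    - [0,0,0]
    - [0,0,0]
    - [0,0,0]
    - [0,0,0]
    - [0,0,0]
    - [0,0,0]

```text
time_s: 16.15
position: [0.5878, 0.1644, 0.1228]
tool_rot: [[-0.23, 0.973, -0.005], [0.973, 0.23, -0.001], [0.0, -0.005, -1.0]]
ft_force: [-4.0, -0.9, 4.9]
grip_width: 0.0154
gripper_force: 61.2
```

move_arm:
  jaw: [1,1,1,1,1,1,1,1]
  dp:
    - [0,0.17,0]
    - [0,0.17,0]
    - [0,0.12,0]
    - [0,0.06,0]
    - [0,0,0]
    - [0,0,0]
    - [0,0,0]
    - [0,0,0]
  turn:
    - [0,0,0]
    - [0,0,0]
    - [0,0,0]
    - [0,0,0]
    - [0,0,0]
    - [0,0,0]
    - [0,0,0]
    - [0,0,0]

```text
time_s: 16.82
position: [0.593, 0.1656, 0.1229]
tool_rot: [[-0.23, 0.973, -0.004], [0.973, 0.23, -0.001], [0.0, -0.004, -1.0]]
ft_force: [-4.5, -0.3, 5.3]
grip_width: 0.0154
gripper_force: 61.3
```

```bash
python3 s.py
python3 - <<'E'
from h import *
im,d=save("wrist","pics/w7.png"); c,f,W=cal("wrist")
for q,z in (("start_mark",.024),("read_mark",.024),("gauge",.024)):
    for m in cams.mark_of("wrist",q)[:1]:
        u,v=m["location"][0]*640,m["location"][1]*400; print(q,round(m["p"],2),u,v,atz("wrist",u,v,z,W).round(4))
E
```

```text
16.8167 [0.59299619 0.16559658 0.12288819] 13.29884183715101 [-3.8e-03 -8.0e-04 -1.0e+00] [-4.51 -0.28  5.26] [-0.308  1.062 -0.029]
read dp [-0.11  0.17 -0.  ]
start_mark 0.57 160.512 204.07999999999998 [0.4785 0.1362 0.024 ]
gauge 0.88 317.376 203.39999999999998 [0.5922 0.164  0.024 ]
```

View pics/w7.png

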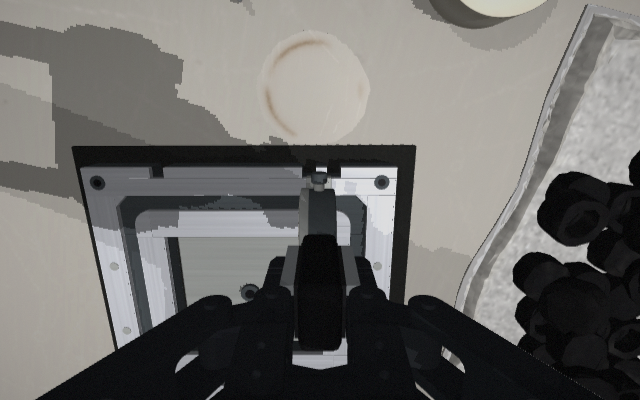

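The foot end at (319,176) sits between the pair of notches (~310 and ~334), about 2 mm short of the middle of the pair. Small final draw, then settle.

move_arm:
  jaw: [1,1,1,1,1,1,1,1,1,1]
  dp:
    - [0,0.1,0]
    - [0,0.08,0]
    - [0,0,0]
    - [0,0,0]
    - [0,0,0]
    - [0,0,0]
    - [0,0,0]
    - [0,0,0]
    - [0,0,0]
    - [0,0,0]
  turn:
    - [0,0,0]
    - [0,0,0]
    - [0,0,0]
    - [0,0,0]
    - [0,0,0]
    - [0,0,0]
    - [0,0,0]
    - [0,0,0]
    - [0,0,0]
    - [0,0,0]

```text
time_s: 17.85
position: [0.5948, 0.166, 0.1229]
tool_rot: [[-0.23, 0.973, -0.004], [0.973, 0.23, -0.001], [0.0, -0.004, -1.0]]
ft_force: [-5.0, -1.0, 4.8]
grip_width: 0.0153
gripper_force: 61.3
```

```bash
python3 s.py; python3 -c "
from rig import ticket
print(ticket.close_job())"
```

```text
17.85 [0.59476473 0.16601191 0.12289149] 13.298746597353526 [-3.8e-03 -8.0e-04 -1.0e+00] [-5.01 -0.97  4.81] [-0.266  1.093 -0.039]
read dp [-0.11 -0.01  0.  ]
the job is handed in; nothing more can be done
None
```

I drew the gauge along the groove from the single notch to the middle of the pair and handed the job in at about 18 s, with the gauge still gripped, upright and pressed at about 5 N; by my estimate the pin is within about 1 mm of the read mark. No verdict came back.

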